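# Test the soap pump and show its inlet to the video call

### The arm

A 6-joint arm with a two-finger parallel gripper is mounted at the origin on a cart in front of the work surface, level with it; the furniture and walls round the work are solid. World frame = base frame: x ahead of the robot, y to its left, z up, the work surface at z = 0. Lengths are in m, angles in rad, forces in N, time in s.
With the tool pointing down it reaches from about 0.35 to 0.975 m from the base axis. Payload 17.4 kg.
Tool frame: the origin (TCP) lies at the very end of the fingers, on their centre line; the grasp point (between the pads) lies 19 mm behind it (arm.tcp_to_grasp is the distance from the TCP to the grasp point, in m); z points along the fingers, y is the line along which they close (so a half turn about z gives the same grasp; the last joint's range is limited). The gripper opens to 85 mm and grips with 20 to 120 N. Pads are 22 mm wide; open, the fingers measure 114 mm over their backs; the gripper's body (76 mm by 85 mm) begins 54 mm behind the grasp point. The pads swing forward as they close: fully open they stand 13 mm farther back than shut.
Start: joints at [-1.354, 0.116, 1.442, -0, 1.584, -0.038], TCP at [0.17, -0.653, 0.231] pointing down, gripper open.
Joint ranges: [-2.83, 2.83], [-0.83, 2.19], [0.07, 2.5], [-1.14, 4.28], [0.01, 3], [-2.97, 2.97]. Speed limits (rad/s): [1.89, 1.89, 2.22, 3.14, 3.14, 3.14].

### API

Orientations are given as a 3x3 rotation matrix whose columns are the frame's x, y, z axes.
In Python, from cell import arm gives the robot as it stands.
- The arm moves only by the tool step_arm, never from a script. Its argument "increments" is a list of rows, each a list of 7 numbers: the finger opening in mm, from 0 to 85.4, then the shift along the tool's x, y, z in mm, then the turn, a rotation vector about the tool's x, y, z in rad. In form: [[hand, tx, ty, tz, ax, ay, az], ...]. A call has exactly 8 rows; each row shifts and turns the commanded pose from where the row before left it, along the tool's axes as they then stand; what a row does not reach is not made up. A row lasts 1/10 s, in which the tool goes at most 50 mm and 8.59 degrees, less where a joint would pass 70% of its speed; a pose out of reach is approached as far as the arm can. A call is refused whole if a number of a shift passes 50 or a number of a turn 0.15, either way. A call with a gripper value outside its range is refused whole. The fingers move at their own pace and stop on an object; "force" is the grip in N (left out, the last holds). Time passes only in rows, so rows that do not move let the fingers close, or fill a call up. It gives the time, the measured TCP pose, the force, the opening and the grip force at its end, in the units of the state.
- arm.read_state(): the state, without advancing time (a new reading comes with each control period).
- arm.snapshot(name): name is "side" or "top"; returns (picture, depth): 480x640x3 uint8, blue, green, red; 480x640 float32, m along the optical axis (not along the pixel's ray), 0 where there is no reading.
- arm.camera_params(name): a dict with "fx", "fy", "cx", "cy" (pixels), "k1" (the pictures are not rectified: a ray, as slopes to the right and down, at radius r is drawn at 1 + k1 r^2 times it, then the intrinsics apply), "R" (3x3) and "t" (3): a world point X has camera coordinates R X + t. Camera axes: x right, y down, z forward; pixel columns grow to the right and rows downward; lengths in m; the calibration is good to about 2 mm. A picture is of the moment at which its call begins. camera_params takes no time and is no camera call.
- arm.sign_off(): hands the job in; it is judged then, once.
The state is a dict: "clock": time; "qpos": joint angles; "dq": joint speeds; "effort": joint torques, N m; "eef_pos": TCP position; "orientation": TCP orientation; "wrist_force": force on the tool from outside, world axes, zero at the start; "torque": the same for the moment, N m; "gripper_width": finger opening in m; "finger_force": force on a finger pad.
Only numpy, scipy, OpenCV 4.12 (cv2) and the standard library are available. Lean on these libraries where they do the work, as an engineer would, in place of code of your own. Each camera call takes 0.05 s, during which the arm holds its last target. There are 200 camera calls.

### The job

The white soap dispenser's pump has been sticking: press its head fully down to the stop and let it spring back, then draw the whole pump out of the bottle, leaving the bottle where it stands. Hold it up to the upright phone for the video call and finish while holding it still there: tube's lower end about 10 cm straight in front of the phone's camera at its top edge and level with it, the pump leaning about 30 degrees so that the tube points down towards the phone, spout turned away from the phone. Disturb nothing else.

Things in the scene. Friction and masses are not known exactly. Their poses are not given: they have to be found in the camera images.
- bottle: squat round white ceramic soap dispenser bottle, empty, loose, 0.45 kg, 76 mm diameter, 105 mm high to the rim of its open neck (neck 33 mm outside, 25 mm bore, rising from the shoulder at 86 mm to the rim at 105 mm). Origin: centre of its underside; z up.
- pump: pump unit standing loose in the bottle's neck (about 2 mm play, not screwed), 0.1 kg. Steel collar, 35 mm diameter, 20 mm high, rests on the bottle's rim: grip it, a finger on either side of the spout. Below it a stopper 21 mm wide, 18 mm long, then the dip tube. Origin: on the axis at the collar's underside; z up along the axis towards the head, the spout points along its -x.
- tube_end (a point): lower end of the thin white dip tube (a grey inlet strainer 11 mm wide), on the axis 92 mm below the collar's underside; hidden in the bottle at first. Axes as the pump's.
- head_top (a point): centre of the flat top of the round steel press head, 28 mm diameter; when up, 46 mm above the collar's underside. The spout, 8 mm thick, leaves the head and reaches 51 mm from the axis. Moves with the head.
- plunger (a joint): travel of the press head into the collar, in m: 0 = up, 0.012 = down on its stop. A spring pushes it up, with 2.5 N at the top and 5.5 N at the stop.
- phone: smartphone (72 x 147 x 8 mm, dark) standing upright, leaning back 17 degrees, in a black charging cradle with a foot 85 x 100 mm; together 163 mm high, loose, 0.64 kg. Origin: centre of the cradle's underside; z up; the screen faces its own -x. Wall cabinets hang above it: their fronts are 0.57 m ahead of the robot's base axis, undersides 0.47 m above the worktop.
- phone_camera (a point): small camera lens in the middle of the phone's screen side just below its top edge, 155 mm above the worktop, 30 mm behind the phone's origin (its +x); axes as the phone's. The tube's lower end belongs 100 mm in front of this point (along the phone's -x), at its height.
- dish_soap: bystander: blue flat-sided squeeze bottle with a white cap, 47 x 66 x 216 mm, loose. Origin: centre of its underside.
- strainer: bystander: round steel sink strainer, 82 mm diameter, 31 mm high, loose. Origin: centre of its underside.
- egg_timer: bystander: round white kitchen timer, 67 mm diameter, 57 mm high, loose. Origin: centre of its underside.
- wood_dish: bystander: small dark wooden dish, 93 mm diameter, 27 mm high, loose. Origin: centre of its underside.

How it is judged:
On the way, in this order (a step that is already met when the one before it is completed fails the run):
1. the press head is down on its stop (over 10.5 of 12 mm) with the pump seated in the bottle (value of joint plunger above 0.0105 m and z of tube_end in the frame of bottle below 0.025 m), for 0.1 s.
2. the head has sprung back up (within 2.5 mm) with the pump still seated in the bottle (value of joint plunger below 0.0025 m and z of tube_end in the frame of bottle below 0.03 m), for 0.1 s.
3. the pump is drawn out: its tube's end is above the bottle's rim, held by the gripper (z of tube_end in the frame of bottle above 0.107 m and contact force between the fingers and pump above 1 N and angle between bottle's own z axis and vertical below 0.1 rad), for 0.1 s.
At the end, for the whole second after the job is handed in: Held still, clear of bottle and phone: tube end 100 +-35 mm in front of the phone's camera, +-30 mm sideways and in height; leaning 30 +-11 degrees, tube towards the phone, spout away within 25 degrees. Bottle upright within 40 mm of its start, phone within 20 mm (x of tube_end in the frame of phone_camera between -0.135 and -0.065 m and y of tube_end in the frame of phone_camera between -0.03 and 0.03 m and z of tube_end in the frame of phone_camera between -0.03 and 0.03 m and height (world z) of tube_end above 0.1 m and angle between pump's own z axis and vertical between 0.33 and 0.72 rad and angle between pump's own x axis and vertical below 1.3 rad and angle between the y axis of pump and the y axis of phone, either way round below 0.44 rad and x of phone_camera in the frame of pump above 0 m and contact force between the fingers and pump above 1 N and contact force between pump and bottle below 0.3 N and contact force between pump and phone below 0.3 N and linear speed of pump below 0.03 m/s and angle between each of bottle, phone's own z axis and vertical below 0.05 rad and distance of bottle from where it was at the start of the episode below 0.04 m and distance of phone from where it was at the start of the episode below 0.02 m); the arm keeps its last pose, push and grip.
It fails at once if the bottle is lifted, tipped or pushed away (over 20 mm up, 0.35 rad, 50 mm) (height (world z) of bottle above 0.02 m or angle between bottle's own z axis and vertical above 0.35 rad or distance of bottle from where it was at the start of the episode above 0.05 m).
It fails at once if the phone is knocked (moved over 20 mm) (distance of phone from where it was at the start of the episode above 0.02 m).
It fails at once if a bystander is moved over 30 mm (distance of any of dish_soap, strainer, egg_timer, wood_dish from where it was at the start of the episode above 0.03 m).
It also fails if it takes over 51 s, if anything falls off the work surface, if the arm or the gripper's body presses on something with over 40 N, if the wrist force passes 120 N, or if a joint passes its speed limit or range.

## Working session

There is one attempt and no reset: what is moved stays moved. The work goes in short steps, Python scripts to look and compute and a tool call to move; the robot and the scene stay as the last step left them, time stands still between calls to the robot, and variables do not carry over. Pictures are saved under pics/ and viewed, at most 10 in all, crops included, and the job is handed in when it is done.

Besides the shell and the picture viewer there is one more tool, called after ">>>" by a JSON object that holds its "name" and its "arguments", one argument or row to a line. step_arm: Moves the arm, as the interface text tells. Its arguments: {"type":"object","properties":{"increments":{"type":"array","items":{"type":"array","items":{"type":"number"}}},"force":{"type":"number"}},"required":["increments"]}

```bash
mkdir -p pics; cat > h.py <<'E'
import numpy as np, cv2
from cell import arm
def ray(name,uv):
    p=arm.camera_params(name);K=np.array([[p['fx'],0,p['cx']],[0,p['fy'],p['cy']],[0,0,1.]])
    n=cv2.undistortPoints(np.array(uv,float).reshape(-1,1,2),K,np.array([p['k1'],0,0,0.])).reshape(-1,2)
    R=np.array(p['R']);t=np.array(p['t']);d=np.c_[n,np.ones(len(n))]@R
    return -R.T@t,d,R,t
def plane(name,uv,z):
    c,d,_,_=ray(name,uv);return c+d*((z-c[2])/d[:,2])[:,None]
def cloud(name,depth,mask):
    v,u=np.nonzero(mask&(depth>0));c,d,_,_=ray(name,np.c_[u,v]);return c+d*depth[v,u][:,None]
E
python3 - <<'E'
from h import *
print(arm.read_state())
for n in('side','top'):
    p,d=arm.snapshot(n);cv2.imwrite(f'pics/{n}0.png',p);np.savez(f'{n}0.npz',p=p,d=d)
    print(n,arm.camera_params(n))
E
```

```text
{'clock': 0.0, 'qpos': array([-1.35380867e+00,  1.16508683e-01,  1.44226866e+00, -3.63315734e-06,
        1.58400020e+00, -3.77782818e-02]), 'dq': array([-6.62409711e-06,  1.82392983e-05,  5.82830165e-04,  6.94919357e-05,
        7.70331671e-05, -1.29674885e-03]), 'effort': array([ 3.20841682e-04, -7.31984282e+01, -6.32492924e+01, -5.89277192e-06,
        6.29547372e-03, -8.22248467e-06]), 'eef_pos': array([ 0.17007639, -0.65302585,  0.23054476]), 'orientation': array([[ 9.67722327e-01,  2.52018713e-01, -2.58639937e-04],
       [ 2.52018842e-01, -9.67721637e-01,  1.15631644e-03],
       [ 4.11219165e-05, -1.18417537e-03, -9.99999298e-01]]), 'wrist_force': array([ 0.06807223, -0.61078166,  0.34074299]), 'torque': array([-0.03696754, -0.00985365, -0.00867118]), 'finger_force': 0.0, 'gripper_width': 0.08509125810336862}
side {'fx': 533.8070583459768, 'fy': 533.8070583459768, 'cx': 310.7405958532346, 'cy': 237.16179087102583, 'k1': 0.01573377312107419, 'R': array([[ 0.98108744, -0.19301142,  0.01462987],
       [-0.11449715, -0.63961101, -0.76012378],
       [ 0.15606999,  0.74407281, -0.64961359]]), 't': array([-0.50799227,  0.14596491,  0.97702337])}
top {'fx': 491.3034770798874, 'fy': 491.3034770798874, 'cx': 312.3883686198997, 'cy': 242.4319185773568, 'k1': -0.08990648494010167, 'R': array([[-0.01771968, -0.99981063, -0.0080448 ],
       [-0.99227537,  0.01857307, -0.12265657],
       [ 0.12278276,  0.00580922, -0.99241657]]), 't': array([-0.00327382,  0.56039306,  1.107763  ])}
```

View pics/side0.png

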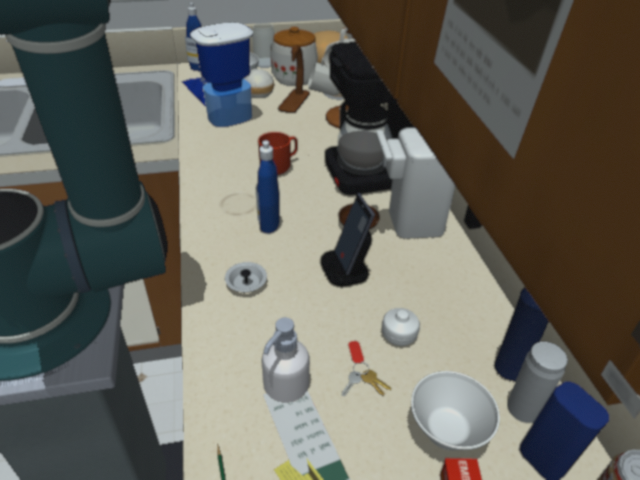

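View pics/top0.png

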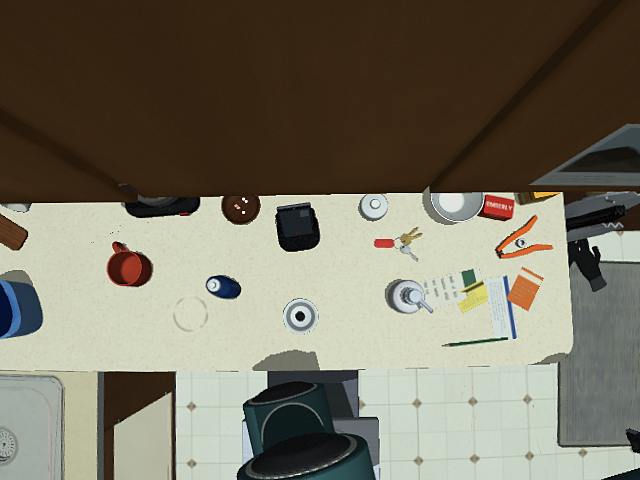

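The side view shows the dispenser at (286,365), with its head at (284,328), and the phone at (355,235). In the top view the pump head is near (405,292), the spout runs towards (432,311), and the phone is near (297,225). Next I'll take measurements from depth.

```bash
python3 - <<'E'
from h import *
T=np.load('top0.npz');S=np.load('side0.npz')
a=cv2.resize(T['p'][265:330,370:450],None,fx=5,fy=5,interpolation=2);b=cv2.resize(S['p'][305:405,245:325],None,fx=4,fy=4,interpolation=2);c=cv2.resize(T['p'][190:260,265:330],None,fx=4,fy=4,interpolation=2)
o=np.zeros((600,800,3),'u1');o[:325,:400]=a;o[:400,400:720]=b;o[325:600,:260]=c[:275];cv2.imwrite('pics/crop.png',o)
for n,D,(v0,v1,u0,u1) in(('top',T,(260,335,370,450)),('side',S,(300,410,240,330))):
    m=np.zeros((480,640),bool);m[v0:v1,u0:u1]=1;P=cloud(n,D['d'],m)
    print(n,'maxz',P[:,2].max())
    for lo,hi in((.01,.08),(.085,.104),(.106,.126),(.127,.136),(.136,.147),(.147,.156)):
        q=P[(P[:,2]>lo)&(P[:,2]<hi)]
        if len(q)>2:print(lo,len(q),q.mean(0).round(4),q.min(0).round(4),q.max(0).round(4))
        if lo in(.136,.147) and len(q)>5:
            h=q[:,:2]; (c,r)=cv2.minEnclosingCircle(h.astype('f4'));print('  circ',c,r)
for n,D,(v0,v1,u0,u1) in(('top',T,(190,262,265,330)),('side',S,(185,295,315,380))):
    m=np.zeros((480,640),bool);m[v0:v1,u0:u1]=1;m&=D['p'].max(2)<110
    P=cloud(n,D['d'],m);print(n,'phone')
    for lo,hi in((.003,.02),(.02,.05),(.05,.08),(.08,.11),(.11,.14),(.14,.152),(.152,.175)):
        q=P[(P[:,2]>lo)&(P[:,2]<hi)]
        if len(q)>4:print(lo,len(q),np.median(q,0).round(4),q.min(0).round(4),q.max(0).round(4),cv2.minAreaRect(q[:,:2].astype('f4')))
E
```

```text
top maxz 0.15531394661127274
0.01 398 [ 0.4294 -0.2112  0.065 ] [ 0.3931 -0.2616  0.0108] [ 0.4675 -0.1874  0.08  ]
0.085 116 [ 0.4296 -0.2155  0.0873] [ 0.405  -0.2488  0.085 ] [ 0.4579 -0.199   0.1025]
0.106 75 [ 0.43   -0.2155  0.1219] [ 0.4138 -0.2365  0.1062] [ 0.4481 -0.2058  0.1258]
0.127 12 [ 0.4267 -0.2165  0.128 ] [ 0.4161 -0.2343  0.1271] [ 0.4436 -0.2075  0.1301]
0.136 25 [ 0.4102 -0.2423  0.1448] [ 0.3965 -0.2606  0.14  ] [ 0.439  -0.2106  0.1469]
  circ (0.41777878999710083, -0.23682984709739685) 0.032000452280044556
0.147 190 [ 0.4258 -0.2285  0.1509] [ 0.4009 -0.257   0.147 ] [ 0.4429 -0.2099  0.1553]
  circ (0.42093029618263245, -0.23567870259284973) 0.02920968271791935
side maxz 0.15193408420777832
0.01 1609 [ 0.4287 -0.2505  0.0528] [ 0.3941 -0.2635  0.0102] [ 0.4683 -0.2027  0.08  ]
0.085 177 [ 0.4298 -0.237   0.0932] [ 0.4128 -0.2451  0.085 ] [ 0.4507 -0.2133  0.1039]
0.106 321 [ 0.4322 -0.2349  0.1192] [ 0.4136 -0.2437  0.1062] [ 0.4494 -0.2142  0.126 ]
0.127 6 [ 0.4193 -0.2411  0.1304] [ 0.3982 -0.2625  0.1271] [ 0.4317 -0.2285  0.1352]
0.136 162 [ 0.4156 -0.24
[... 2265 characters left out ...]
[0.6311 0.0569 0.1099] ((0.6111212968826294, 0.01755440980195999), (0.033830419182777405, 0.08226878196001053), 9.655275344848633)
0.11 357 [0.6103 0.0157 0.1248] [ 0.5999 -0.0154  0.11  ] [0.627  0.0597 0.14  ] ((0.6117951273918152, 0.02236117795109749), (0.019347984343767166, 0.07439589500427246), 12.041865348815918)
0.14 151 [0.6166 0.0155 0.1465] [ 0.6089 -0.0138  0.1402] [0.6291 0.0583 0.1519] ((0.6186555027961731, 0.022327838465571404), (0.011865238659083843, 0.07275939732789993), 8.10269546508789)
0.152 158 [0.6208 0.0208 0.1576] [ 0.6135 -0.0125  0.1521] [0.6308 0.0597 0.1613] ((0.6216164231300354, 0.023623034358024597), (0.011282763443887234, 0.07322216778993607), 7.866657257080078)
```

View pics/crop.png

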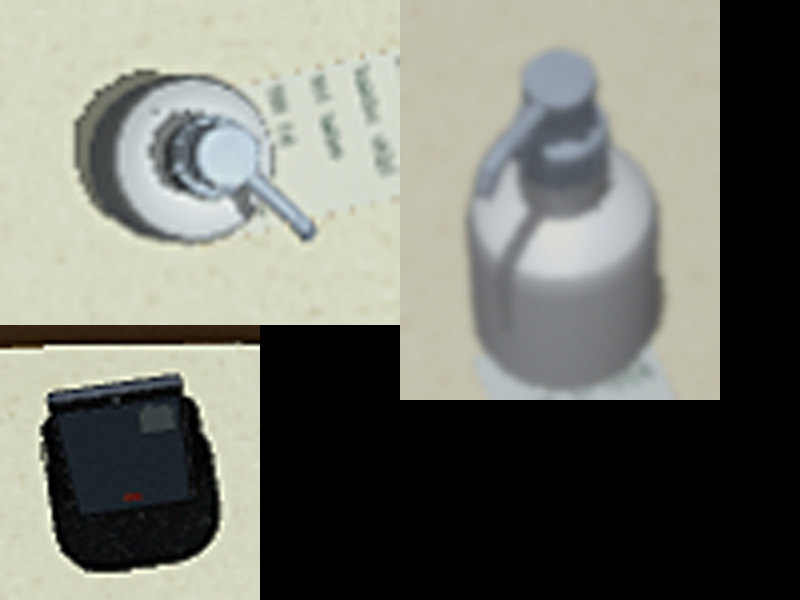

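The crop shows the head disc at top-image (415.6,296), the spout tip near (432,312), and the lens near (294,209). Next I'll refine these and compute the moves.

```bash
python3 - <<'E'
from h import *
T=np.load('top0.npz');S=np.load('side0.npz')
print('head',plane('top',[[415.6,296]],.151),plane('side',[[245+158/4,305+78/4]],.151))
print('tip',plane('top',[[432,312]],.146), plane('side',[[245+85/4,305+190/4]],.140))
print('lens',plane('top',[[265+117/4,190+(402-325)/4]],.155))
print('edge',plane('top',[[265+48/4,190+(400-325)/4],[265+181/4,190+(378-325)/4]],.163))
for n,D,(v0,v1,u0,u1) in(('top',T,(190,262,265,330)),('side',S,(185,295,315,380))):
    m=np.zeros((480,640),bool);m[v0:v1,u0:u1]=1;m&=D['p'].max(2)<110
    P=cloud(n,D['d'],m);P=P[(P[:,2]>.075)&(P[:,2]<.15)&(P[:,0]<.66)]
    for k in range(4):
        A=np.c_[P[:,1:],np.ones(len(P))];c=np.linalg.lstsq(A,P[:,0],rcond=None)[0];r=P[:,0]-A@c
        if k<3:P=P[abs(r)<max(.003,1.0*r.std())]
    nn=np.array([1,-c[0],-c[1]]);print(n,len(P),'std',r.std(),'yaw',np.degrees(np.arctan2(nn[1],nn[0])),'lean',np.degrees(np.arctan(c[1])),'x at lens',c@[.0235,.155,1])
E
```

```text
head [[ 0.43038683 -0.22530308  0.151     ]] [[ 0.43189488 -0.22728014  0.151     ]]
tip [[ 0.39666756 -0.25922753  0.146     ]] [[ 0.3999657  -0.26368741  0.14      ]]
lens [[0.61614355 0.02260209 0.155     ]]
edge [[ 0.61637002  0.05818504  0.163     ]
 [ 0.62665422 -0.0112368   0.163     ]]
top 527 std 0.000961108167673487 yaw 7.319717079036164 lean 17.074658074070417 x at lens 0.6173799504986691
side 671 std 0.0010421847525456287 yaw 8.936650411055238 lean 16.584875830495974 x at lens 0.6182664263376396
```

>>> {"name": "step_arm", "arguments": {
  "increments": [
    [0,30,-29,0,0,0,0],
    [0,30,-29,0,0,0,0],
    [0,30,-29,0,0,0,0],
    [0,30,-29,0,0,0,0],
    [0,30,-29,0,0,0,0],
    [0,30,-29,0,0,0,0],
    [0,30,-29,0,0,0,0],
    [0,30,-29,0,0,0,0]
  ]
}}

```text
clock: 0.9
eef_pos: [0.3444, -0.3666, 0.2311]
orientation: [[0.968, 0.252, -0.0], [0.252, -0.968, 0.0], [-0.0, -0.0, -1.0]]
wrist_force: [1.2, -1.0, 0.8]
gripper_width: 0.0002
finger_force: 0.0
```

>>> {"name": "step_arm", "arguments": {
  "increments": [
    [0,30,-29,5,0,0,0],
    [0,30,-29,5,0,0,0],
    [0,30,-29,5,0,0,0],
    [0,30,-29,5,0,0,0],
    [0,0,0,5,0,0,-0.137],
    [0,0,0,5,0,0,-0.137],
    [0,0,0,5,0,0,-0.137],
    [0,0,0,5,0,0,-0.137]
  ]
}}

```text
clock: 1.7
eef_pos: [0.4307, -0.2255, 0.1908]
orientation: [[0.69, 0.723, -0.0], [0.723, -0.69, 0.0], [-0.0, -0.001, -1.0]]
wrist_force: [0.4, -0.2, -0.3]
gripper_width: -0.0002
finger_force: 0.0
```

```bash
cat > g.py <<'E'
import sys
from h import *
def rel(p,yaw,tilt):
    s=arm.read_state();R=s['orientation'];y=np.radians(yaw);a=np.radians(tilt)
    px=np.array([np.cos(y),np.sin(y),0]);up=np.array([0,0,1.])
    z=-(np.cos(a)*up-np.sin(a)*px);x=np.cos(a)*px+np.sin(a)*up;G=np.c_[x,np.cross(z,x),z]
    print('clock',s['clock'],'pos',s['eef_pos'].round(4),'q',s['qpos'].round(3),'F',s['wrist_force'].round(1),'w',round(s['gripper_width'],4),'ff',s['finger_force'])
    print('shift mm',(R.T@(np.array(p)-s['eef_pos'])*1000).round(1),'rot',cv2.Rodrigues(R.T@G)[0].ravel().round(4))
if __name__=='__main__':
    v=list(map(float,sys.argv[1:]));rel(v[:3],v[3],v[4])
E
python3 g.py .431 -.226 .155 46 0
```

```text
clock 1.7 pos [ 0.4307 -0.2255  0.1908] q [-0.535 -0.292  1.889 -0.     1.546  0.227] F [ 0.4 -0.2 -0.3] w -0.0002 ff 0.0
shift mm [-0.2  0.6 35.8] rot [-0.0005  0.0001  0.0059]
```

>>> {"name": "step_arm", "arguments": {
  "increments": [
    [0,0,0,10,0,0,0],
    [0,0,0,10,0,0,0],
    [0,0,0,10,0,0,0],
    [0,0,0,6,0,0,0],
    [0,0,0,4,0,0,0],
    [0,0,0,4,0,0,0],
    [0,0,0,4,0,0,0],
    [0,0,0,0,0,0,0]
  ]
}}

```text
clock: 2.5
eef_pos: [0.4307, -0.2257, 0.1432]
orientation: [[0.695, 0.719, -0.0], [0.719, -0.695, 0.0], [-0.0, -0.0, -1.0]]
wrist_force: [-1.6, 0.4, 4.8]
gripper_width: 0.0001
finger_force: 2.0
```

>>> {"name": "step_arm", "arguments": {
  "increments": [
    [0,0,0,1,0,0,0],
    [0,0,0,1,0,0,0],
    [0,0,0,0.5,0,0,0],
    [0,0,0,0.5,0,0,0],
    [0,0,0,0.5,0,0,0],
    [0,0,0,0.5,0,0,0],
    [0,0,0,0,0,0,0],
    [0,0,0,0,0,0,0]
  ]
}}

```text
clock: 3.3
eef_pos: [0.4308, -0.2258, 0.1394]
orientation: [[0.695, 0.719, 0.0], [0.719, -0.695, -0.0], [0.0, 0.0, -1.0]]
wrist_force: [-2.1, 0.8, 4.8]
gripper_width: -0.0001
finger_force: 2.5
```

>>> {"name": "step_arm", "arguments": {
  "increments": [
    [0,0,0,0.5,0,0,0],
    [0,0,0,0.5,0,0,0],
    [0,0,0,0.5,0,0,0],
    [0,0,0,0,0,0,0],
    [0,0,0,0,0,0,0],
    [0,0,0,0,0,0,0],
    [0,0,0,0,0,0,0],
    [0,0,0,0,0,0,0]
  ]
}}

```text
clock: 4.1
eef_pos: [0.4311, -0.2259, 0.1389]
orientation: [[0.695, 0.719, 0.001], [0.719, -0.695, -0.001], [0.0, 0.001, -1.0]]
wrist_force: [-4.0, 1.2, 14.3]
gripper_width: -0.0001
finger_force: 7.0
```

The force jumped to 14 N at 0.139 m, which is the stop. Now I'll release and open.

>>> {"name": "step_arm", "arguments": {
  "increments": [
    [0,0,0,-4,0,0,0],
    [0,0,0,-6,0,0,0],
    [0,0,0,-8,0,0,0],
    [0,0,0,-12,0,0,0],
    [0,0,0,-15,0,0,0],
    [85,0,0,-5,0,0,0],
    [85,0,0,0,0,0,0],
    [85,0,0,0,0,0,0]
  ]
}}

```text
clock: 4.9
eef_pos: [0.4307, -0.2257, 0.1875]
orientation: [[0.695, 0.719, -0.0], [0.719, -0.695, 0.0], [-0.0, -0.0, -1.0]]
wrist_force: [-0.1, 0.5, -0.1]
gripper_width: 0.0433
finger_force: 0.0
```

```bash
python3 - <<'E'
from h import *
S=np.load('side0.npz')
p,d=arm.snapshot('side')
P=cloud('side',d,np.s_[np.indices((480,640))[0]>0][0:480]&(np.indices((480,640))[1]>240)&(np.indices((480,640))[1]<330))
q=P[(P[:,2]>.01)&(P[:,2]<.08)&(P[:,1]<-.19)&(P[:,0]<.5)];print('bottle',q.min(0).round(4),q.max(0).round(4))
q=P[(P[:,2]>.11)&(P[:,2]<.126)&(P[:,1]<-.19)&(P[:,0]<.5)];print('collar',q.min(0).round(4),q.max(0).round(4))
cv2.imwrite('pics/s1.png',cv2.resize(p[200:430,180:480],None,fx=2.5,fy=2.5))
E
python3 g.py .431 -.226 .098 46 0
```

```text
bottle [ 0.3941 -0.2649  0.01  ] [ 0.4685 -0.2018  0.08  ]
collar [ 0.4137 -0.2443  0.1102] [ 0.4495 -0.213   0.1259]
clock 4.95 pos [ 0.4306 -0.2256  0.1873] q [-0.535 -0.291  1.893  0.     1.54   0.233] F [ 0.   0.  -0.2] w 0.0508 ff 0.0
shift mm [-0.   0.6 89.3] rot [-0.0007  0.0001 -0.0001]
```

View pics/s1.png

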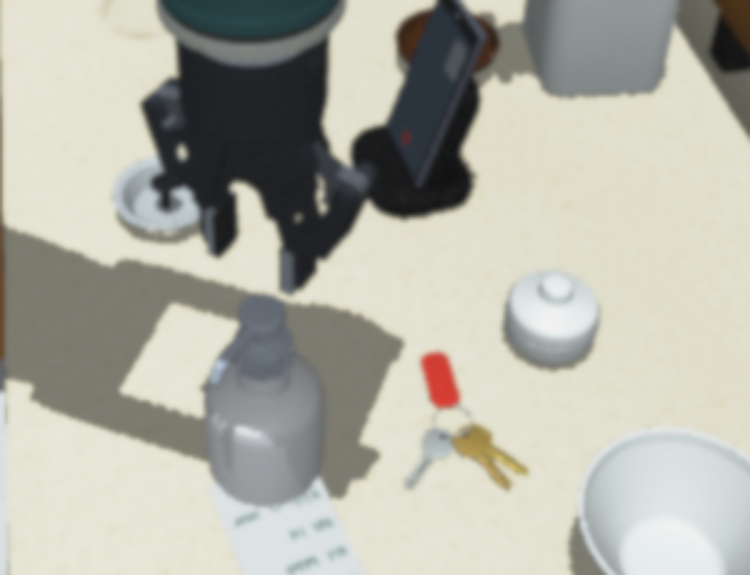

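The pump is seated with its head up, and the fingers straddle it. Next I'll descend and grip.

>>> {"name": "step_arm", "arguments": {
  "increments": [
    [85,0,0,0,0,0,0],
    [85,0,0,5,0,0,0],
    [85,0,0.6,15,0,0,0],
    [85,0,0,15,0,0,0],
    [85,0,0,15,0,0,0],
    [85,0,0,15,0,0,0],
    [85,0,0,14,0,0,0],
    [85,0,0,10,0,0,0]
  ]
}}

```text
clock: 5.75
eef_pos: [0.4309, -0.2259, 0.0971]
orientation: [[0.695, 0.719, -0.001], [0.719, -0.695, 0.001], [-0.0, -0.001, -1.0]]
wrist_force: [0.2, -0.8, 0.3]
gripper_width: 0.085
finger_force: 0.0
```

>>> {"name": "step_arm", "arguments": {
  "force": 30,
  "increments": [
    [60,0,0,0,0,0,0],
    [45,0,0,0,0,0,0],
    [40,0,0,0,0,0,0],
    [37,0,0,0,0,0,0],
    [33,0,0,0,0,0,0],
    [30,0,0,0,0,0,0],
    [25,0,0,0,0,0,0],
    [25,0,0,0,0,0,0]
  ]
}}

```text
clock: 6.55
eef_pos: [0.4314, -0.2262, 0.0996]
orientation: [[0.695, 0.719, 0.001], [0.719, -0.695, -0.0], [0.0, 0.001, -1.0]]
wrist_force: [-2.6, 1.2, 6.3]
gripper_width: 0.0336
finger_force: 29.8
```

>>> {"name": "step_arm", "arguments": {
  "force": 40,
  "increments": [
    [25,0,0,-2,0,0,0],
    [25,0,0,-2,0,0,0],
    [25,0,0,-3,0,0,0],
    [25,0,0,-3,0,0,0],
    [25,0,0,-2,0,0,0],
    [25,0,0,0,0,0,0],
    [25,0,0,0,0,0,0],
    [25,0,0,0,0,0,0]
  ]
}}

```text
clock: 7.35
eef_pos: [0.4312, -0.2261, 0.1107]
orientation: [[0.695, 0.719, -0.0], [0.719, -0.695, 0.0], [-0.0, -0.0, -1.0]]
wrist_force: [-0.3, -0.0, -0.3]
gripper_width: 0.0335
finger_force: 39.8
```

```bash
python3 - <<'E'
from h import *
p,d=arm.snapshot('side')
I=np.indices((480,640));P=cloud('side',d,(I[1]>240)&(I[1]<330)&(I[0]>300))
q=P[(P[:,2]>.01)&(P[:,2]<.07)&(P[:,1]<-.19)&(P[:,0]<.5)];print('bottle',q.min(0).round(4),q.max(0).round(4))
cv2.imwrite('pics/s2.png',cv2.resize(p[280:420,220:350],None,fx=4,fy=4))
E
python3 g.py .431 -.226 .098 46 0
```

```text
bottle [ 0.3941 -0.2632  0.0101] [ 0.4686 -0.2088  0.0699]
clock 7.4 pos [ 0.4312 -0.2261  0.1107] q [-0.535 -0.246  1.983  0.     1.404  0.233] F [ 1.1  0.3 -0.7] w 0.0332 ff 39.778510947944596
shift mm [-0.1 -0.2 12.7] rot [-0.0002  0.     -0.0001]
```

View pics/s2.png

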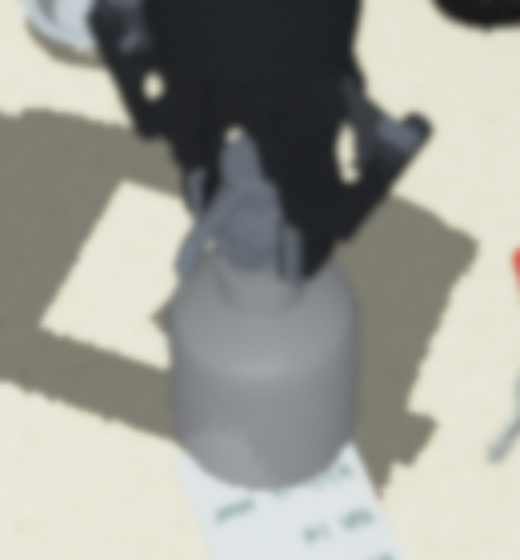

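Only the pump's weight is felt, so I'll lift it straight out.

>>> {"name": "step_arm", "arguments": {
  "increments": [
    [25,0,0,-15,0,0,0],
    [25,0,0,-20,0,0,0],
    [25,0,0,-20,0,0,0],
    [25,0,0,-20,0,0,0],
    [25,0,0,-20,0,0,0],
    [25,0,0,-20,0,0,0],
    [25,0,0,-20,0,0,0],
    [25,0,0,-15,0,0,0]
  ]
}}

```text
clock: 8.2
eef_pos: [0.4313, -0.2262, 0.2632]
orientation: [[0.695, 0.719, 0.001], [0.719, -0.695, -0.001], [0.0, 0.002, -1.0]]
wrist_force: [0.6, -0.2, 0.1]
gripper_width: 0.0336
finger_force: 39.9
```

```bash
python3 - <<'E'
from h import *
y=np.radians(8);px=np.array([np.cos(y),np.sin(y),0]);a=np.radians(30)
te=np.array([.617,.0225,.155])-.1*px;pz=np.array([0,0,np.cos(a)])-np.sin(a)*px
print('te',te,'TCP',te+.0866*pz)
E
python3 g.py .475 .003 .230 8 30
```

```text
te [0.51797319 0.00858269 0.155     ] TCP [0.47509459 0.00255649 0.2299978 ]
clock 8.2 pos [ 0.4313 -0.2262  0.2632] q [-0.535 -0.308  1.785  0.     1.663  0.233] F [ 0.6 -0.2  0.1] w 0.0336 ff 39.92101517622359
shift mm [ 195.2 -127.8   33.1] rot [-0.1721  0.5032  0.6481]
```

>>> {"name": "step_arm", "arguments": {
  "increments": [
    [25,15,-10,0,0,0,0],
    [25,20,-13,0,0,0,0],
    [25,20,-13,0,0,0,0],
    [25,20,-13,0,0,0,0],
    [25,20,-13,0,0,0,0],
    [25,20,-13,0,0,0,0],
    [25,20,-13,0,0,0,0],
    [25,20,-13,0,0,0,0]
  ]
}}

```text
clock: 9.0
eef_pos: [0.4663, -0.0435, 0.2615]
orientation: [[0.695, 0.719, 0.0], [0.719, -0.695, -0.0], [0.0, 0.0, -1.0]]
wrist_force: [0.8, 0.0, -0.7]
gripper_width: 0.0331
finger_force: 40.0
```

>>> {"name": "step_arm", "arguments": {
  "increments": [
    [25,20,-13,0,0,0,0],
    [25,15,-10,0,0,0,0],
    [25,0,0,0,0,0,0.08],
    [25,0,0,0,0,0,0.12],
    [25,0,0,0,0,0,0.12],
    [25,0,0,0,0,0,0.12],
    [25,0,0,0,0,0,0.12],
    [25,0,0,0,0,0,0.1]
  ]
}}

```text
clock: 9.8
eef_pos: [0.4739, -0.0033, 0.2615]
orientation: [[0.99, 0.138, 0.0], [0.138, -0.99, -0.0], [0.0, 0.0, -1.0]]
wrist_force: [0.5, -0.0, -1.2]
gripper_width: 0.0334
finger_force: 40.0
```

```bash
python3 g.py .475 .003 .230 8 30
```

```text
clock 9.8 pos [ 0.4739 -0.0033  0.2615] q [-0.061 -0.337  1.81   0.     1.669  1.372] F [ 0.5 -0.  -1.2] w 0.0334 ff 39.95126332738437
shift mm [ 1.9 -6.1 31.5] rot [ 5.000e-04  5.234e-01 -1.600e-03]
```

Next I'll tilt, then take the remaining shift in the new tool frame.

>>> {"name": "step_arm", "arguments": {
  "increments": [
    [25,0,-2,0,0,0.06,0],
    [25,0,-2,0,0,0.1,0],
    [25,0,-2,0,0,0.1,0],
    [25,0,0,0,0,0.1,0],
    [25,0,0,0,0,0.1,0],
    [25,0,0,0,0,0.06,0],
    [25,0,0,0,0,0,0],
    [25,0,0,0,0,0,0]
  ]
}}

```text
clock: 10.6
eef_pos: [0.473, 0.0025, 0.2615]
orientation: [[0.859, 0.142, 0.491], [0.123, -0.99, 0.07], [0.496, 0.0, -0.868]]
wrist_force: [0.2, 1.3, -1.5]
gripper_width: 0.0335
finger_force: 40.0
```

```bash
python3 g.py .475 .003 .230 8 30
```

```text
clock 10.6 pos [0.473  0.0025 0.2615] q [-0.131 -0.697  2.101  0.142  1.238  1.285] F [ 0.2  1.3 -1.5] w 0.0335 ff 39.96423823409714
shift mm [-13.8  -0.2  28.4] rot [-0.0013  0.0045  0.0027]
```

>>> {"name": "step_arm", "arguments": {
  "increments": [
    [25,-2,0,4,0,0,0],
    [25,-2,0,4,0,0,0],
    [25,-3,0,5,0,0,0],
    [25,-3,0,6,0,0,0],
    [25,-2,0,5,0,0,0],
    [25,-2,0,4,0,0,0],
    [25,0,0,0,0,0,0],
    [25,0,0,0,0,0,0]
  ]
}}

```text
clock: 11.4
eef_pos: [0.4749, 0.0029, 0.2297]
orientation: [[0.859, 0.142, 0.492], [0.123, -0.99, 0.071], [0.497, -0.0, -0.868]]
wrist_force: [-1.1, -0.2, -0.5]
gripper_width: 0.0333
finger_force: 40.0
```

```bash
python3 g.py .475 .003 .230 8 30; python3 - <<'E'
from h import *
o=np.zeros((480,800,3),'u1')
p,d=arm.snapshot('side');P,D=arm.snapshot('top')
o[:480,:450]=cv2.resize(p[130:290,250:400],None,fx=3,fy=3);o[:480,450:]=cv2.resize(P[180:340,240:360],(350,466)).repeat(1,0)[:480] if 0 else cv2.resize(P[180:340,240:357],(350,480))
cv2.imwrite('pics/f.png',o);np.savez('f.npz',p=p,d=d,P=P,D=D)
E
```

```text
clock 11.4 pos [0.4749 0.0029 0.2297] q [-0.13  -0.693  2.15   0.145  1.185  1.278] F [-1.1 -0.2 -0.5] w 0.0333 ff 39.96416871668771
shift mm [ 0.3 -0.1 -0.2] rot [-0.0016  0.0035  0.0027]
```

View pics/f.png

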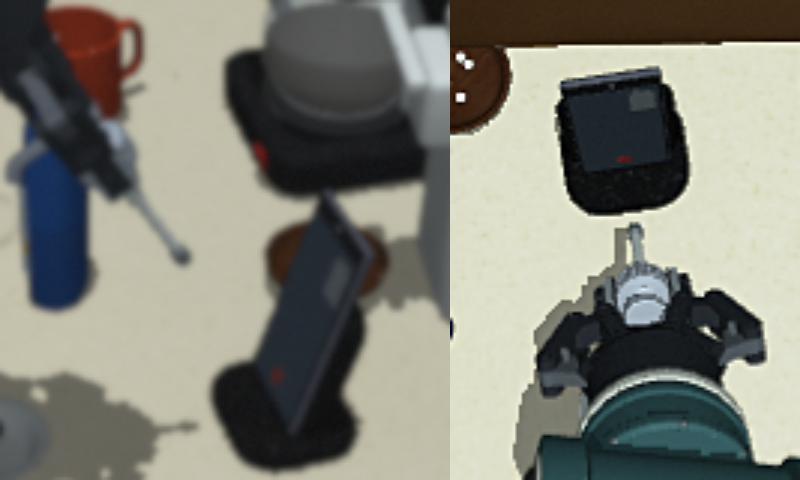

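The final view shows the strainer tip at side pixel (310.7,215.7) and top pixel (301.8,256.5), with the tube pointing down towards the phone and the spout away from it. I'll check this by triangulation.

```bash
python3 - <<'E'
from h import *
a,d,_,_=ray('side',[[310.7,215.7]]);b,e,_,_=ray('top',[[301.8,256.7]]);d=d[0];e=e[0]
s,t=np.linalg.lstsq(np.c_[d,-e],b-a,rcond=None)[0];X=(a+s*d+b+t*e)/2;print(X,np.linalg.norm(a+s*d-b-t*e))
y=np.radians(8);v=X-[.617,.0225,.155];print('phone frame',v@[np.cos(y),np.sin(y),0],v@[-np.sin(y),np.cos(y),0],v[2])
T=np.load('top0.npz');f=np.load('f.npz');S=np.load('side0.npz')
print('phone diff',cv2.absdiff(T['p'],f['P'])[195:235,275:325].max(2).mean(),'bottle diff',cv2.absdiff(S['p'],f['p'])[350:400,255:315].max(2).mean())
E
```

```text
[0.51630084 0.0080933  0.15818907] 0.0012673171951811948
phone frame -0.10172418413971059 -0.0002518804361410099 0.0031890676156628717
phone diff 7.0265 bottle diff 9.183
```

```bash
python3 - <<'E'
from h import *
f=np.load('f.npz');I=np.indices((480,640));P=cloud('side',f['d'],(I[1]>240)&(I[1]<330)&(I[0]>300))
q=P[(P[:,2]>.01)&(P[:,2]<.11)&(P[:,1]<-.19)&(P[:,0]<.5)];print('bottle',q.min(0).round(4),q.max(0).round(4))
print(abs(arm.read_state()['dq']).max());print(arm.sign_off())
E
```

```text
bottle [ 0.394  -0.2638  0.0101] [ 0.4687 -0.19    0.1063]
0.0010620755952343206
the job is handed in; nothing more can be done
None
```

I pressed the pump to its stop, let it spring back and drew it out; it is held still with the tube end measured about 102 mm in front of the phone's camera, 3 mm above its height, leaning 30° with the spout away, bottle unmoved, and the job is handed in (no verdict was returned).

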